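Put the blade vial away in the push-push drawer

TASK

Press in the front of the shut blade drawer to make its catch let go, so that it springs open, and lay the blade vial (the thicker and longer of the two round sticks, not the marker) in the trough in the drawer. Then press the drawer in again until it locks, and leave it locked shut with the vial lying in its trough. The catch works by feel: press slowly, only until you feel its stop, do not force it, and do not disturb the other things.

Things in the scene. Friction and masses are not known exactly. Their poses are not given: they have to be found in the camera images.
- blade_unit: Low plain wooden drawer unit, fixed on the bench, 136 deep (x) x 216 wide (y) x 76 mm high; origin: centre of its underside; its -x side is the front, may be yawed. One drawer, no handle, slides along x. Push-push catch: each full press to its stop, then letting go, changes the state once: from shut it springs open by itself within 2 s, from open it returns to 0 and stays shut.
- drawer (a joint): Slide of the drawer, m, growing as it comes out. 0: locked shut, front face 24 mm proud of the carcass; 0.105: fully open. A spring pushes it out with 4 N (shut) to 1.5 N (open). The catch trips only at its stop, which lies somewhere between -0.007 and -0.022 (pressed in past shut), at a different depth each time, not known beforehand.
- drawer_front (a point): Middle of the drawer's flat upright front face (186 wide, 48 mm high, 19 to 67 mm above the bench); moves with the drawer. Axes as blade_unit; -x points out of the face. Press near here, inwards (+x), about 20 mm/s near the stop: the force is 4 to 8 N up to the stop and then rises sharply; 10 to 16 N is plenty, more than 22 N damages the catch.
- trough (a point): Middle of the trough on the drawer's floor (23 mm above the bench), 72 mm behind the front face; moves with it, axes as blade_unit. The vial lies along y between two pairs of ribs, 8 mm high, 27 mm apart in x, at y = +-(35 to 65) mm. Floor 176 mm wide (y); side walls rise 28, the front panel 44 mm above it. When open, 48 mm are free before and 57 mm behind this point.
- vial_mid (a point): Middle of the blade vial: round white tube 18 mm thick with a 20 mm cap, 150 mm long along this point's y axis, lying on the bench (middle 10 mm up), under 0.1 kg. Either end may point either way in the trough.
- marker: Marker pen, 17 mm thick, 135 mm long along its y, lying on the bench; a bystander. Origin: underside centre.
- block_c: Pine offcut, 35 x 91 x 36 mm; a bystander. Origin: underside centre.
- offcut_0: Dark flat offcut of pressed plastic, 56 x 103 x 11 mm; a bystander. Origin: underside centre.

How it is judged:
By the outcome, as a careful person would: the job done as asked, in the order asked, and still so for the second after the job is handed in, with the robot touching nothing.
It also fails if it takes over 64 s, if anything falls off the work surface, if the arm or the gripper's body presses on something with over 40 N, if the wrist force passes 120 N, or if a joint passes its speed limit or range.

ROBOT

A 6-joint arm with a two-finger parallel gripper is mounted at the origin on the work surface; the furniture and walls round the work are solid. World frame = base frame: x ahead of the robot, y to its left, z up, the work surface at z = 0. Lengths are in m, angles in rad, forces in N, time in s.
With the tool pointing down it reaches from about 0.375 to 0.9 m from the base axis. Payload 3.1 kg.
Tool frame: the origin (TCP) lies between the finger pads; the fingertips stand 8 mm ahead of it and the grasp point (between the pads) lies 11 mm behind it; z points along the fingers, y is the line along which they close (so a half turn about z gives the same grasp; the last joint's range is limited). The gripper opens to 85 mm and grips with 20 to 120 N. Pads are 22 mm wide; open, the fingers measure 114 mm over their backs; the gripper's body (76 mm by 85 mm) begins 54 mm behind the grasp point. The pads swing forward as they close: fully open they stand 13 mm farther back than shut.
Start: joints at [1.089, 0.527, 1.433, -0, 1.181, -0.178], TCP at [0.186, 0.597, 0.239] pointing down, gripper open.
Joint ranges: [-3.08, 3.08], [-0.75, 2.2], [0.22, 2.44], [-1.43, 4.57], [0, 2.65], [-2.85, 2.85]. Speed limits (rad/s): [2.79, 2.79, 3.14, 3.14, 3.14, 3.14].

INTERFACE

Orientations are given as a unit quaternion [x, y, z, w].
In Python, from station import readout, cams, sign_off gives the robot as it stands.
- The arm moves only by the tool send_rows, never from a script. Its argument "commands" is text: rows parted by semicolons, each of 5 numbers parted by spaces: the finger opening in mm, from 0 to 85.4, then the shift along the tool's x, y, z each as a share of 0.02 m, from -1 to 1, then the turn about the tool's z as a share of 4 degrees, from -1 to 1. In form: grip dx dy dz spin; .... A call has 1 to 20 rows; each row shifts and turns the commanded pose from where the row before left it, along the tool's axes as they then stand; what a row does not reach is not made up. A row lasts 1/12 s, in which the tool goes at most 41.7 mm and 7.16 degrees, less where a joint would pass 70% of its speed; a pose out of reach is approached as far as the arm can. A call with a number of a shift or a turn outside -1 to 1 is refused whole. A call with a gripper value outside its range is refused whole. The fingers move at their own pace and stop on an object; "grip_force" is the grip in N (left out, the last holds). Time passes only in rows, so rows that do not move let the fingers close. It gives the time, the measured TCP pose, the force, the opening and the grip force at its end, in the units of the state.
- readout.sense(): the state, without advancing time (a new reading comes with each control period).
- cams.snapshot(name): name is "scene" or "top" or "wrist"; returns a dict with "pixels" (384x512x3 uint8, red, green, blue), "intrinsics" (3x3 intrinsics, pixels), "dist" ([k1, k2, p1, p2, k3] as OpenCV has them; the pictures are not rectified), "eye" and "rotation" of the camera in the world. Camera axes: x right, y down, z forward; pixel columns grow to the right and rows downward; lengths in m; the calibration is good to about 2 mm. A picture is of the moment at which its call begins. There is no depth.
- sign_off(): hands the job in; it is judged then, once.
The state is a dict: "t": time; "q": joint angles; "qd": joint speeds; "tau": joint torques, N m; "tcp_pos": TCP position; "tool_rot": TCP orientation; "force": force on the tool from outside, world axes, zero at the start; "ft_torque": the same for the moment, N m; "finger_gap": opening from 0.0 (shut) to 1.0 (fully open); "gripper_force": force on a finger pad.
Only numpy, scipy, OpenCV 4.12 (cv2) and the standard library are available. Lean on these libraries where they do the work, as an engineer would, in place of code of your own. Each camera call takes 0.05 s, during which the arm holds its last target. There are 200 camera calls.

## Working session

There is one attempt and no reset: what is moved stays moved. The work goes in short steps, Python scripts to look and compute and a tool call to move; the robot and the scene stay as the last step left them, time stands still between calls to the robot, and variables do not carry over. Pictures are saved under pics/ and viewed, at most 10 in all, crops included, and the job is handed in when it is done.

Besides the shell and the picture viewer there is one more tool, called after "Request:" as a command line: name --argument value ..., lists and objects as JSON in quotes. send_rows: Moves the arm, as the interface text tells. Its arguments: {"type":"object","properties":{"commands":{"type":"string"},"grip_force":{"type":"number"}},"required":["commands"]}

```bash
mkdir -p pics; ls; cat > h.py <<'E'
import numpy as np, cv2
from station import readout, cams
def snap(n,f=None):
    s=cams.snapshot(n)
    if f: cv2.imwrite('pics/'+f,cv2.cvtColor(np.asarray(s['pixels']),cv2.COLOR_RGB2BGR))
    return s
def cast(s,uv,z):
    K=np.array(s['intrinsics'],float);d=np.array(s['dist'],float)
    p=cv2.undistortPoints(np.array(uv,float).reshape(-1,1,2),K,d).reshape(-1,2)
    r=np.c_[p,np.ones(len(p))]@np.array(s['rotation']).T
    e=np.array(s['eye']); return e+r*((z-e[2])/r[:,2])[:,None]
E
python3 - <<'E'
from h import *
s=snap('top','top1.png'); print(s['eye'],s['rotation'])
s=snap('scene','scene1.png'); print(s['eye'],s['rotation'])
print(readout.sense())
E
```

```text
pics
[0.29205495 0.15134225 1.18952229] [-0.69500729  0.71269251 -0.05927581  0.07430095]
[-0.06711809 -0.12046269  0.79059964] [ 0.80310767 -0.48731238  0.18444363 -0.28900736]
{'t': 0.1, 'q': array([ 1.08949109e+00,  5.28377198e-01,  1.43378620e+00,  7.62314640e-06,
        1.18137205e+00, -1.78499195e-01]), 'qd': array([-2.29078236e-03, -1.80529513e-03, -5.05718164e-03,  9.90592624e-04,
       -1.89257951e-05, -9.99394173e-05]), 'tau': array([-2.23953784e-04, -4.43305242e+01, -1.78584927e+01, -2.89252057e-04,
        3.84910440e-03,  2.20719613e-05]), 'tcp_pos': array([0.18605002, 0.59601084, 0.23842516]), 'tool_rot': array([ 1.50826613e-01,  9.88559755e-01, -9.17872337e-04, -3.18019516e-04]), 'force': array([-0.16357818, -0.08356511, -0.60933823]), 'ft_torque': array([-0.0169118 , -0.00766428,  0.00157033]), 'gripper_force': 0.0, 'finger_gap': 0.9993932894341615}
```

Rotation is a quaternion.

```bash
sed -i "s/@np.array(s\['rotation'\]).T/@R.from_quat(s['rotation']).as_matrix().T/; 1a from scipy.spatial.transform import Rotation as R" h.py; cat h.py | head -3; python3 - <<'E'
import cv2
for n in('top1','scene1'):
    i=cv2.imread(f'pics/{n}.png');cv2.imwrite(f'pics/{n}b.png',cv2.resize(i,(800,600)))
E
```

```text
import numpy as np, cv2
from scipy.spatial.transform import Rotation as R
from station import readout, cams
```

View pics/top1b.png

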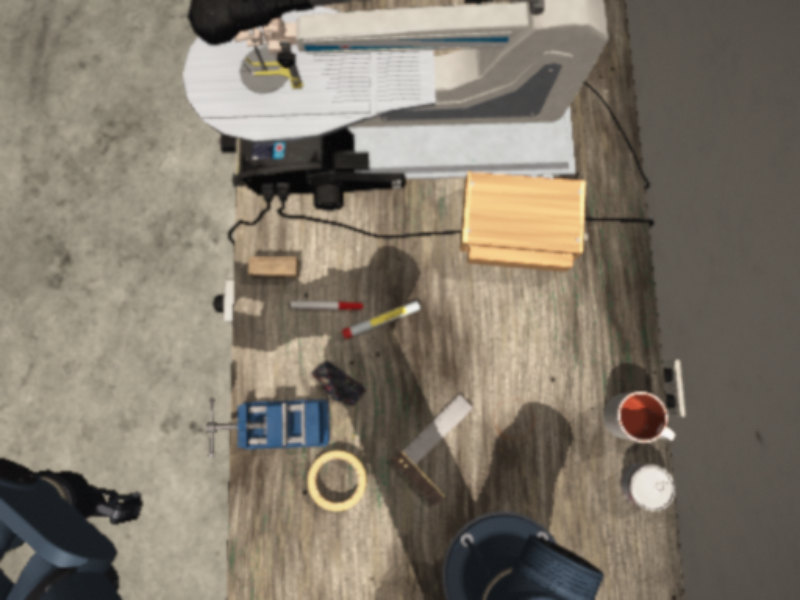

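View pics/scene1b.png

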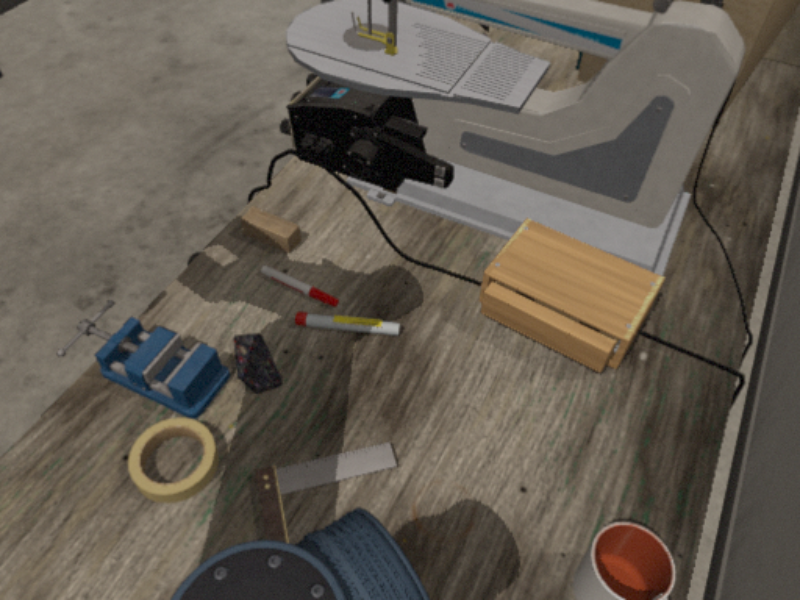

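The top view shows the unit (top corners near (467,173), (585,180), (584,254), (462,245)), with its drawer front below it at y≈265. One stick runs (292..362, 305). The other, thicker, with a yellow label, runs (345,332)–(420,305). Next I'll measure these.

```bash
python3 - <<'E'
from h import *
img={}
s=snap('top');p=np.asarray(s['pixels']);k=.64
f=lambda a:(np.array(a,float)*k)
print('sticks z=.01'); 
for a in ([[292,305],[362,306]],[[344,333],[420,305]]):
    c=cast(s,f(a),.01);print(c.round(4),np.linalg.norm(c[0]-c[1]))
hsv=cv2.cvtColor(p,cv2.COLOR_RGB2HSV)
# wood unit mask
m=cv2.inRange(hsv,(8,85,130),(25,255,255));m[:, :285]=0;m[:105]=0;m[180:]=0;m[:,385:]=0
m=cv2.morphologyEx(m,cv2.MORPH_OPEN,np.ones((3,3)))
c=max(cv2.findContours(m,0,2)[0],key=cv2.contourArea)
q=cv2.approxPolyDP(c,3,True).reshape(-1,2);print(q.tolist());print(cast(s,q,.076).round(4).tolist());print(cast(s,q,.067).round(4).tolist())
cv2.imwrite('pics/z.png',np.hstack([cv2.resize(cv2.cvtColor(p[100:180,285:385],cv2.COLOR_RGB2BGR),(400,320),interpolation=0),cv2.resize(cv2.cvtColor(p[160:240,165:275],cv2.COLOR_RGB2BGR),(400,290),interpolation=0)[:290].copy() if 0 else cv2.resize(cv2.cvtColor(p[150:230,180:280],cv2.COLOR_RGB2BGR),(400,320),interpolation=0)]))
E
```

```text
sticks z=.01
[[0.4871 0.3735 0.01  ]
 [0.4817 0.2423 0.01  ]] 0.13131835348669468
[[0.432  0.2763 0.01  ]
 [0.4807 0.1342 0.01  ]] 0.15025910869187806
[[299, 111], [296, 133], [300, 138], [295, 145], [298, 143], [301, 148], [294, 159], [300, 168], [362, 173], [373, 161], [373, 155], [368, 154], [374, 147], [371, 115]]
[[0.7111, 0.0418, 0.076], [0.6458, 0.0531, 0.076], [0.6308, 0.0425, 0.076], [0.6108, 0.0574, 0.076], [0.6164, 0.0488, 0.076], [0.6016, 0.041, 0.076], [0.5704, 0.0619, 0.076], [0.5442, 0.0463, 0.076], [0.5253, -0.1242, 0.076], [0.5585, -0.1572, 0.076], [0.5757, -0.1585, 0.076], [0.579, -0.1448, 0.076], [0.5987, -0.1631, 0.076], [0.693, -0.162, 0.076]]
[[0.7145, 0.0409, 0.067], [0.6487, 0.0523, 0.067], [0.6336, 0.0416, 0.067], [0.6134, 0.0567, 0.067], [0.619, 0.0479, 0.067], [0.6041, 0.0401, 0.067], [0.5727, 0.0612, 0.067], [0.5463, 0.0455, 0.067], [0.5272, -0.1264, 0.067], [0.5607, -0.1596, 0.067], [0.578, -0.161, 0.067], [0.5813, -0.1472, 0.067], [0.6012, -0.1656, 0.067], [0.6962, -0.1646, 0.067]]
```

View pics/z.png

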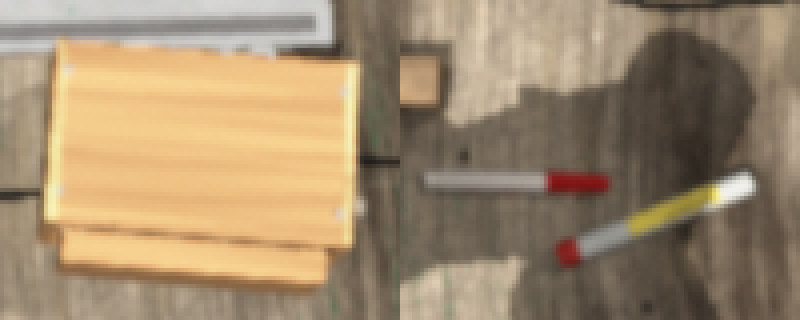

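The crop confirms that the yellow-labelled stick is the vial (150 mm long). I read its ends at full-image pixels (219.3,213.2) and (268.9,195.5). The unit's top corners are at (299.2,110), (375,115.2), (373,162) and (296,154.8).

```bash
cat > fr.py <<'E'
from h import *
def tool():
    st=readout.sense();M=R.from_quat(st['tool_rot']).as_matrix();return st,M,np.degrees(np.arctan2(M[1,0],M[0,0]))
E
python3 - <<'E'
from fr import *
s=snap('top')
c=cast(s,[[299.2,110],[375,115.2],[373,162],[296,154.8]],.076)[:,:2]
print('top',c.round(4).tolist(),[np.linalg.norm(c[i]-c[i-1]).round(4) for i in range(4)],'ctr',c.mean(0))
for i,j in((0,1),(3,2),(0,3),(1,2)): print(np.degrees(np.arctan2(*(c[j]-c[i])[::-1])))
e=cast(s,[[300,165],[366.2,170.7]],.067);b=cast(s,[[300,167.8],[365,173.2]],.019);print('front top',e,'bot',b)
v=cast(s,[[219.3,213.2],[268.9,195.5]],.01);print('vial',v,v.mean(0),np.degrees(np.arctan2(*(v[1]-v[0])[1::-1])))
s2=snap('scene');v=cast(s2,np.array([[295,319],[400,328]])*.64,.01);print('vial scene',v,v.mean(0),np.degrees(np.arctan2(*(v[1]-v[0])[1::-1])))
c=cast(s2,np.array([[527,223],[662,281],[620,345],[484,275]])*.64,.076)[:,:2];print('scene top',c.round(4).tolist(),c.mean(0))
print('scene front top',cast(s2,np.array([[482,287],[603,347]])*.64,.067))
st,M,a=tool();print(M.round(3),a)
E
```

```text
top [[0.7141, 0.0411], [0.6921, -0.1733], [0.5557, -0.1569], [0.5823, 0.0558]] [np.float64(0.1325), np.float64(0.2156), np.float64(0.1374), np.float64(0.2144)] ctr [ 0.63603798 -0.05833971]
-95.8542984531794
-97.14534510216949
173.62326978783233
173.14158929206616
front top [[ 0.55489098  0.04509495  0.067     ]
 [ 0.53341922 -0.1385715   0.067     ]] bot [[ 0.55774529  0.04091895  0.019     ]
 [ 0.53641107 -0.14693958  0.019     ]]
vial [[0.43179832 0.27879694 0.01      ]
 [0.47980431 0.13389724 0.01      ]] [0.45580132 0.20634709 0.01      ] -71.6697097559579
vial scene [[0.42759838 0.27726436 0.01      ]
 [0.48370454 0.13585034 0.01      ]] [0.45565146 0.20655735 0.01      ] -68.35924626449525
scene top [[0.7044, 0.0353], [0.6822, -0.1717], [0.5451, -0.1494], [0.5761, 0.0524]] [ 0.62694682 -0.0583682 ]
scene front top [[ 0.56184805  0.04838758  0.067     ]
 [ 0.53918209 -0.13098185  0.067     ]]
[[-0.954  0.298 -0.   ]
 [ 0.298  0.954 -0.001]
 [ 0.    -0.001 -1.   ]] 162.64974670183676
```

Request:
send_rows --commands "0 0 0 0 -0.9;0 0 0 0 -0.9;0 0 0 0 -0.9;0 -0.58 -0.935 0.15 0;0 -0.58 -0.935 0.15 0;0 -0.58 -0.935 0.15 0;0 -0.58 -0.935 0.15 0;0 -0.58 -0.935 0.15 0;0 -0.58 -0.935 0.15 0;0 -0.58 -0.935 0.15 0;0 -0.58 -0.935 0.15 0;0 -0.58 -0.935 0.15 0;0 -0.58 -0.935 0.15 0;0 -0.58 -0.935 0.15 0;0 -0.58 -0.935 0.15 0;0 -0.58 -0.935 0.15 0;0 -0.58 -0.935 0.15 0;0 -0.58 -0.935 0.15 0;0 -0.58 -0.935 0.15 0;0 -0.58 -0.935 0.15 0"

```text
t: 1.92
tcp_pos: [0.3465, 0.2573, 0.1883]
tool_rot: [0.057, 0.998, 0.0, 0.0]
force: [-0.5, 0.3, 0.1]
finger_gap: 0.004
gripper_force: 0.0
```

Request:
send_rows --commands "0 -0.58 -0.935 0.15 0;0 -0.58 -0.935 0.15 0;0 -0.58 -0.935 0.15 0;0 -0.58 -0.935 0.15 0;0 -0.58 -0.935 0.15 0;0 -0.58 -0.935 0.15 0;0 -0.58 -0.935 0.15 0;0 -0.58 -0.935 0.15 0;0 -0.58 -0.935 0.15 0;0 -0.58 -0.935 0.15 0;0 -0.58 -0.935 0.15 0;0 -0.58 -0.935 0.15 0;0 -0.58 -0.935 0.15 0;0 -0.58 -0.935 0.15 0;0 -0.58 -0.935 0.15 0;0 0 0 0 0;0 0 0 0 0"

```text
t: 3.33
tcp_pos: [0.4873, -0.0412, 0.1432]
tool_rot: [0.058, 0.998, 0.0, 0.0]
force: [0.1, -0.1, -0.2]
finger_gap: -0.003
gripper_force: 0.0
```

```bash
python3 - <<'E'
from fr import *
st,M,a=tool();print(st['t'],st['tcp_pos'],a,st['force'])
s=snap('wrist','w1.png')
E
```

```text
3.3333 [ 0.48728771 -0.04118724  0.14317905] 173.32383573866423 [ 0.11375369 -0.08762085 -0.16898502]
```

View pics/w1.png

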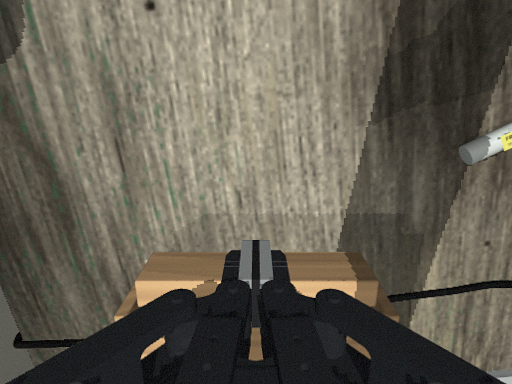

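The wrist view shows the drawer face level and centred. Its bottom edge runs (150..363, 253), its top edge is at row 280, and the fingertips are in front of it at (257,245).

```bash
python3 - <<'E'
from fr import *
s=snap('wrist');g=cv2.cvtColor(s['pixels'],cv2.COLOR_RGB2GRAY).astype(int)
for c in (180,200,310,340): print(c,np.abs(np.diff(g[240:310,c])).argsort()[-3:]+240)
ux=np.array([.9934,-.1149,0]);t=readout.sense()['tcp_pos']
for uv,z in(([[150,253],[363,253]],.019),([[140,280],[375,280]],.067)):
    w=cast(s,uv,z);print(w.round(4),((w-t)@ux).round(4))
E
```

```text
180 [281 287 288]
200 [297 282 296]
310 [252 282 296]
340 [289 282 290]
[[ 0.5345 -0.1408  0.019 ]
 [ 0.5567  0.0483  0.019 ]] [0.0597 0.0601]
[[ 0.5322 -0.1328  0.067 ]
 [ 0.5528  0.0421  0.067 ]] [0.0566 0.057 ]
```

Request:
send_rows --commands "0 0 0 0.875 0;0 0 0 0.875 0;0 0 0 0.875 0;0 0 0 0.875 0;0 0 0 0.875 0;0 0 0 0.875 0;0 -0.4 0 0 0;0 -0.4 0 0 0;0 -0.4 0 0 0;0 -0.4 0 0 0;0 -0.3 0 0 0;0 0 0 0 0;0 0 0 0 0"

```text
t: 4.52
tcp_pos: [0.5254, -0.0447, 0.039]
tool_rot: [0.057, 0.998, -0.0, 0.001]
force: [0.0, -0.3, -0.8]
finger_gap: -0.001
gripper_force: 0.0
```

Request:
send_rows --commands "0 -0.08 0 0 0;0 -0.08 0 0 0;0 -0.08 0 0 0;0 -0.08 0 0 0"

```text
t: 4.85
tcp_pos: [0.5309, -0.0454, 0.0383]
tool_rot: [0.057, 0.998, 0.0, -0.0]
force: [0.0, 0.7, 0.3]
finger_gap: -0.002
gripper_force: 0.0
```

Request:
send_rows --commands "0 -0.08 0 0 0;0 -0.08 0 0 0;0 -0.08 0 0 0"

```text
t: 5.1
tcp_pos: [0.5351, -0.0458, 0.0382]
tool_rot: [0.057, 0.998, 0.0, -0.001]
force: [-2.8, 0.5, 0.9]
finger_gap: 0.001
gripper_force: 1.5
```

Request:
send_rows --commands "0 -0.08 0 0 0;0 -0.08 0 0 0"

```text
t: 5.27
tcp_pos: [0.5367, -0.0458, 0.038]
tool_rot: [0.057, 0.998, 0.0, -0.003]
force: [-5.1, -1.7, 3.9]
finger_gap: 0.003
gripper_force: 2.5
```

Request:
send_rows --commands "0 -0.08 0 0 0;0 -0.08 0 0 0;0 -0.08 0 0 0"

```text
t: 5.52
tcp_pos: [0.5414, -0.0464, 0.0381]
tool_rot: [0.057, 0.998, 0.0, -0.003]
force: [-5.7, -1.1, 2.9]
finger_gap: 0.002
gripper_force: 2.6
```

Request:
send_rows --commands "0 -0.07 0 0 0"

```text
t: 5.6
tcp_pos: [0.5428, -0.0465, 0.0381]
tool_rot: [0.057, 0.998, 0.0, -0.003]
force: [-5.6, -0.6, 2.3]
finger_gap: -0.003
gripper_force: 2.6
```

Request:
send_rows --commands "0 -0.07 0 0 0"

```text
t: 5.68
tcp_pos: [0.5442, -0.0467, 0.0381]
tool_rot: [0.057, 0.998, 0.0, -0.003]
force: [-5.4, -0.1, 2.6]
finger_gap: 0.002
gripper_force: 2.6
```

Request:
send_rows --commands "0 -0.06 0 0 0"

```text
t: 5.77
tcp_pos: [0.5454, -0.0468, 0.038]
tool_rot: [0.057, 0.998, 0.0, -0.003]
force: [-6.2, -1.4, 2.5]
finger_gap: 0.004
gripper_force: 2.6
```

Request:
send_rows --commands "0 -0.06 0 0 0"

```text
t: 5.85
tcp_pos: [0.5466, -0.047, 0.038]
tool_rot: [0.057, 0.998, 0.0, -0.003]
force: [-5.0, -0.1, 3.0]
finger_gap: -0.001
gripper_force: 2.6
```

Request:
send_rows --commands "0 -0.06 0 0 0"

```text
t: 5.93
tcp_pos: [0.5477, -0.0471, 0.038]
tool_rot: [0.057, 0.998, 0.0, -0.003]
force: [-5.3, -0.1, 3.9]
finger_gap: -0.001
gripper_force: 2.6
```

Request:
send_rows --commands "0 -0.06 0 0 0"

```text
t: 6.02
tcp_pos: [0.5489, -0.0472, 0.038]
tool_rot: [0.057, 0.998, 0.0, -0.003]
force: [-5.5, -0.5, 2.4]
finger_gap: 0.002
gripper_force: 2.6
```

Request:
send_rows --commands "0 -0.06 0 0 0"

```text
t: 6.1
tcp_pos: [0.55, -0.0474, 0.0381]
tool_rot: [0.057, 0.998, 0.0, -0.003]
force: [-5.6, -1.0, 3.2]
finger_gap: -0.002
gripper_force: 2.8
```

Request:
send_rows --commands "0 -0.06 0 0 0"

```text
t: 6.18
tcp_pos: [0.551, -0.0475, 0.038]
tool_rot: [0.057, 0.998, 0.0, -0.003]
force: [-6.0, -0.3, 5.0]
finger_gap: 0.005
gripper_force: 2.9
```

Request:
send_rows --commands "0 -0.05 0 0 0"

```text
t: 6.27
tcp_pos: [0.552, -0.0476, 0.0381]
tool_rot: [0.057, 0.998, 0.0, -0.003]
force: [-6.1, -1.0, 3.2]
finger_gap: 0.003
gripper_force: 2.9
```

Request:
send_rows --commands "0 -0.05 0 0 0"

```text
t: 6.35
tcp_pos: [0.553, -0.0477, 0.0381]
tool_rot: [0.057, 0.998, 0.0, -0.003]
force: [-6.1, -1.0, 4.2]
finger_gap: -0.0
gripper_force: 3.3
```

Request:
send_rows --commands "0 -0.05 0 0 0"

```text
t: 6.43
tcp_pos: [0.5531, -0.0477, 0.038]
tool_rot: [0.057, 0.998, 0.0, -0.004]
force: [-8.5, -1.2, 4.5]
finger_gap: -0.004
gripper_force: 4.2
```

Stop reached (motion halted, force rising). One small nudge more.

Request:
send_rows --commands "0 -0.04 0 0 0"

```text
t: 6.52
tcp_pos: [0.5531, -0.0476, 0.0379]
tool_rot: [0.057, 0.998, 0.001, -0.005]
force: [-10.2, -1.1, 6.5]
finger_gap: 0.0
gripper_force: 4.8
```

Request:
send_rows --commands "0 -0.04 0 0 0;0 0 0 0 0"

```text
t: 6.68
tcp_pos: [0.553, -0.0476, 0.0378]
tool_rot: [0.057, 0.998, 0.001, -0.006]
force: [-10.3, -1.5, 6.3]
finger_gap: -0.001
gripper_force: 4.8
```

Request:
send_rows --commands "0 1 0 0 0;0 1 0 0 0;0 1 0 0 0;0 1 0 0 0;0 1 0 0 0;0 1 0 0 0;0 1 0 -0.4 0;0 0.5 0 -1 0;30 0 0 -1 0;85 0 0 -1 0;85 0 0 -1 0;85 0 0 -1 0;85 0 0 -1 0;85 0 0 0 0;85 0 0 0 0;85 0 0 0 0;85 0 0 0 0"

```text
t: 8.1
tcp_pos: [0.4087, -0.0312, 0.1655]
tool_rot: [0.057, 0.998, 0.0, -0.001]
force: [-0.3, -0.1, -0.2]
finger_gap: 0.993
gripper_force: 0.0
```

```bash
python3 - <<'E'
from fr import *
st,M,a=tool();print(st['t'],st['tcp_pos'],a,st['force'])
s=snap('top');p=s['pixels'][95:235,180:390]
cv2.imwrite('pics/t2.png',cv2.resize(cv2.cvtColor(p,cv2.COLOR_RGB2BGR),(800,533),interpolation=cv2.INTER_CUBIC))
E
```

```text
8.1 [ 0.40874732 -0.03119688  0.16548982] 173.44240975670053 [-0.33697794 -0.08082903 -0.23189256]
```

View pics/t2.png

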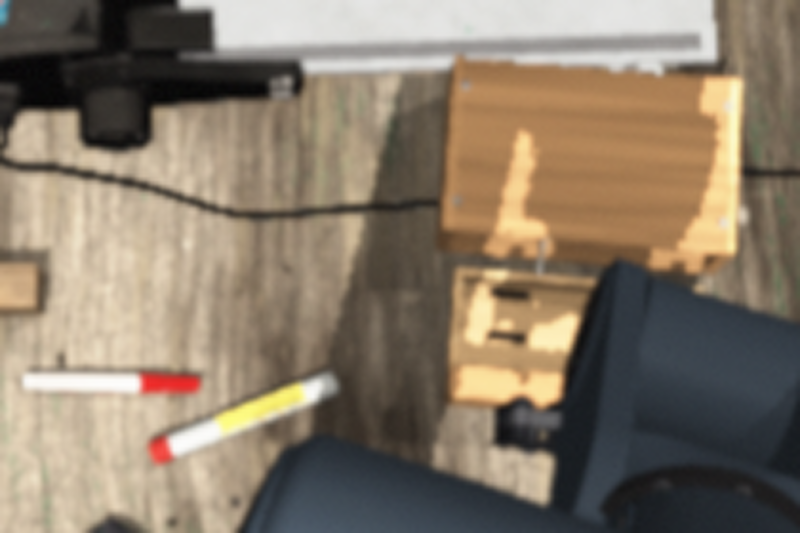

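The drawer is open, with the ribs visible at about (510,295) and (510,340) in the crop. The vial hasn't moved. Next I turn the tool to the vial.

Request:
send_rows --commands "85 0 0 0 0.95;85 0 0 0 0.95;85 0 0 0 0.95;85 0 0 0 0.95;85 0 0 0 0.95;85 0 0 0 0.95;85 0 0 0 0.95;85 0 0 0 0.95;85 0 0 0 0.95;85 0 0 0 0.95;85 0 0 0 0.95;85 0 0 0 0.95;85 0 0 0 0.95;85 0 0 0 0.95;85 0 0 0 0.95;85 0 0 0 0.95;85 0 0 0 0.95;85 0 0 0 0;85 0 0 0 0"

```text
t: 9.73
tcp_pos: [0.4088, -0.0313, 0.1656]
tool_rot: [0.581, 0.814, -0.0, -0.001]
force: [0.3, 0.2, -0.7]
finger_gap: 0.998
gripper_force: 0.0
```

```bash
python3 - <<'E'
from fr import *
st,M,a=tool();print(st['q'].round(2),st['tcp_pos'],a)
d=np.array([.4557,.2064,.12])-st['tcp_pos'];print('units',(M.T@d/.02).round(3))
E
```

```text
[-0.35  0.38  2.03  0.    0.74 -0.68] [ 0.40881277 -0.03126009  0.16559221] 108.9397947745148
units [10.476  6.077  2.283]
```

Request:
send_rows --commands "85 0.875 0.506 0.19 0;85 0.875 0.506 0.19 0;85 0.875 0.506 0.19 0;85 0.875 0.506 0.19 0;85 0.875 0.506 0.19 0;85 0.875 0.506 0.19 0;85 0.875 0.506 0.19 0;85 0.875 0.506 0.19 0;85 0.875 0.506 0.19 0;85 0.875 0.506 0.19 0;85 0.875 0.506 0.19 0;85 0.875 0.506 0.19 0;85 0 0 0 0;85 0 0 0 0"

```text
t: 10.9
tcp_pos: [0.4558, 0.2072, 0.12]
tool_rot: [0.58, 0.814, -0.001, -0.0]
force: [0.1, -0.4, -0.7]
finger_gap: 0.996
gripper_force: 0.0
```

```bash
python3 - <<'E'
from fr import *
st,M,a=tool();print(st['tcp_pos'],a)
s=snap('wrist','w2.png')
s=snap('wrist');np.savez('w2.npz',**{k:np.array(s[k]) for k in('intrinsics','dist','eye','rotation')})
hsv=cv2.cvtColor(s['pixels'],cv2.COLOR_RGB2HSV);m=cv2.inRange(hsv,(22,110,110),(34,255,255))
c=max(cv2.findContours(m,0,2)[0],key=cv2.contourArea);r=cv2.minAreaRect(c);print(r)
b=cv2.boxPoints(r);w=cast(s,b,.012);print(w.round(4),w.mean(0))
E
```

```text
[0.45584796 0.20717126 0.12004104] 109.03876766923892
((257.35296630859375, 211.0021514892578), (82.24109649658203, 16.2923526763916), 89.157470703125)
[[0.4433 0.223  0.012 ]
 [0.4551 0.2273 0.012 ]
 [0.4795 0.161  0.012 ]
 [0.4667 0.1563 0.012 ]] [0.4611647  0.19190755 0.012     ]
```

View pics/w2.png

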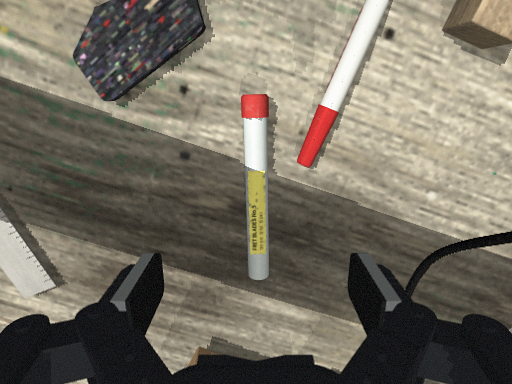

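The vial runs (255,95)–(259,279), aligned with the tool. The marker tip at (305,165) is close, so I'll descend with the fingers only 40 mm open.

```bash
python3 - <<'E'
from fr import *
s=dict(np.load('w2.npz'));v=cast(s,[[255.2,95],[258.8,279]],.01);print(v.round(4),v.mean(0),np.linalg.norm(v[0]-v[1]),np.degrees(np.arctan2(*(v[0]-v[1])[1::-1])))
w=cast(s,[[305,166]],.008)
st,M,a=tool();print('units',M.T@(v.mean(0)+[0,0,.002]-st['tcp_pos'])/.02,'marker tip mm',M.T@(w[0]-v.mean(0))*1000)
E
```

```text
[[0.4302 0.277  0.01  ]
 [0.4827 0.1332 0.01  ]] [0.45644287 0.20511387 0.01      ] 0.1530213846404464 110.06825496292727
units [-0.05720564  0.02922364  5.42000628] marker tip mm [23.46998453 37.26459648  1.94527745]
```

Request:
send_rows --commands "40 0 0 0 0;40 0 0 0 0;40 0 0 0 0;40 0 0 0 0;40 0 0 0 0;40 0 0 0 0"

```text
t: 11.5
tcp_pos: [0.4563, 0.2064, 0.1208]
tool_rot: [0.582, 0.813, 0.0, 0.0]
force: [0.3, -0.4, -0.0]
finger_gap: 0.468
gripper_force: 0.0
```

Request:
send_rows --commands "40 -0.06 0.03 0.9 -0.25;40 0 0 0.9 0;40 0 0 0.9 0;40 0 0 0.9 0;40 0 0 0.9 0;40 0 0 0.5 0;40 0 0 0.4 0;40 0 0 0 0;40 0 0 0 0"

```text
t: 12.25
tcp_pos: [0.4573, 0.2057, 0.0127]
tool_rot: [0.575, 0.818, -0.0, -0.0]
force: [0.2, 0.2, 0.5]
finger_gap: 0.467
gripper_force: 0.0
```

Request:
send_rows --commands "14 0 0 0 0;14 0 0 0 0;14 0 0 0 0;14 0 0 0 0;14 0 0 0 0;14 0 0 0 0;14 0 0 0 0;14 0 0 0 0" --grip_force 30

```text
t: 12.92
tcp_pos: [0.4578, 0.2058, 0.0136]
tool_rot: [0.575, 0.818, 0.001, 0.001]
force: [-0.1, -0.1, 6.6]
finger_gap: 0.194
gripper_force: 29.9
```

Request:
send_rows --commands "14 0 0 -0.3 0;14 0 0 -0.8 0;14 0 0 -0.8 0;14 0 0 -0.8 0;14 0 0 -0.8 0;14 0 0 -0.8 0;14 0 0 -0.8 0;14 0 0 -0.8 0;14 0 0 -0.8 0;14 0 0 0 0;14 0 0 0 0"

```text
t: 13.83
tcp_pos: [0.4575, 0.2058, 0.1475]
tool_rot: [0.575, 0.818, 0.001, 0.001]
force: [-0.6, -0.2, -0.7]
finger_gap: 0.194
gripper_force: 29.4
```

```bash
python3 - <<'E'
from fr import *
st,M,a=tool();print(st['tcp_pos'],a,st['force'],st['finger_gap'],st['gripper_force'])
s=snap('wrist','w3.png')
s=snap('top');p=s['pixels'][95:235,180:390]
cv2.imwrite('pics/t3.png',np.hstack([cv2.resize(cv2.cvtColor(p,cv2.COLOR_RGB2BGR),(480,320),interpolation=2),cv2.resize(cv2.imread('pics/w3.png'),(320,320))]))
E
```

```text
[0.45748674 0.20577491 0.14748616] 109.85581286192334 [-0.56804867 -0.15782124 -0.65581709] 0.19415476127852507 29.412100911140442
```

View pics/t3.png

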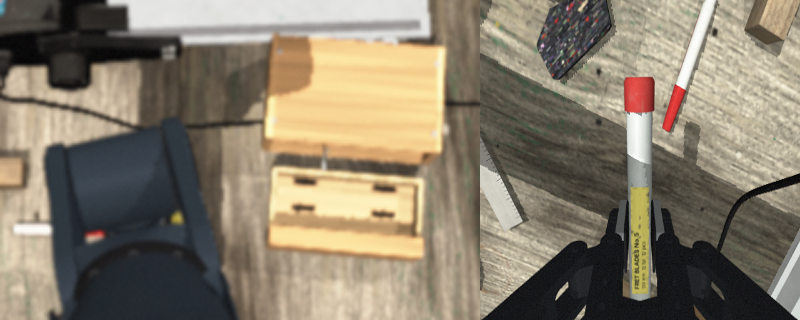

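The vial is held with its cap up in the wrist view. The open drawer shows its rib pairs at crop points (303,181), (383,188), (303,207) and (383,213).

```bash
python3 - <<'E'
from fr import *
s=snap('top')
w=cast(s,np.array([[303,181],[383,188],[303,207],[383,213],[343,197.2]])/2.286+[180,95],.028);print(w.round(4))
st,M,a=tool();tr=np.array([.5122,-.0442,.1475])
a2=np.radians(83.4);M2=np.array([[np.cos(a2),np.sin(a2),0],[np.sin(a2),-np.cos(a2),0],[0,0,-1]])
print('spin units',(a-83.4)/4,'units after spin',M2.T@(tr-st['tcp_pos'])/.02, 'rib mid',M2.T@(w[4]-tr)*1000)
E
```

```text
[[ 0.5358  0.0065  0.028 ]
 [ 0.524  -0.0936  0.028 ]
 [ 0.5025  0.0081  0.028 ]
 [ 0.4921 -0.0916  0.028 ]
 [ 0.5136 -0.0427  0.028 ]]
spin units 6.6115455227255175 units after spin [-12.08003342   4.20699575  -0.08308852] rib mid [  1.63756477   1.25166663 119.5       ]
```

Request:
send_rows --commands "14 0 0 0 0.945;14 0 0 0 0.945;14 0 0 0 0.945;14 0 0 0 0.945;14 0 0 0 0.945;14 0 0 0 0.945;14 0 0 0 0.945;14 -0.4 0.1 0 0;14 -0.9 0.32 0 0;14 -0.9 0.32 0 0;14 -0.9 0.32 0 0;14 -0.9 0.32 0 0;14 -0.9 0.32 0 0;14 -0.9 0.32 0 0;14 -0.9 0.32 0 0;14 -0.9 0.32 0 0;14 -0.9 0.32 0 0;14 -0.9 0.32 0 0;14 -0.9 0.32 0 0"

```text
t: 15.57
tcp_pos: [0.5048, -0.0087, 0.1459]
tool_rot: [0.746, 0.666, -0.001, -0.001]
force: [0.9, -0.3, -0.5]
finger_gap: 0.195
gripper_force: 29.4
```

Request:
send_rows --commands "14 -0.9 0.32 0 0;14 -0.8 0.3 0 0;14 0 0 0 0;14 0 0 0 0;14 0 0 0 0"

```text
t: 15.98
tcp_pos: [0.5128, -0.0421, 0.1461]
tool_rot: [0.747, 0.665, -0.0, -0.001]
force: [-1.2, 0.7, -0.5]
finger_gap: 0.198
gripper_force: 29.4
```

```bash
python3 - <<'E'
from fr import *
st,M,a=tool();print(st['t'],st['tcp_pos'],a,st['finger_gap'])
print('units',M.T@(np.array([.5128,-.0437,.036])-st['tcp_pos'])/.02)
s=snap('wrist','w4.png');np.savez('w4.npz',**{k:np.array(s[k]) for k in('intrinsics','dist','eye','rotation')})
E
```

```text
15.9833 [ 0.51278281 -0.04214198  0.14608936] 83.40733711671609 0.19764851148461926
units [-0.08100023  0.02219412  5.50437837]
```

View pics/w4.png

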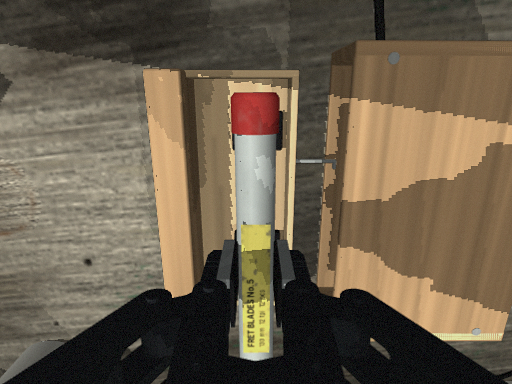

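The vial is centred over the trough, with the ribs visible either side of the cap at columns ~234 and ~282 (midpoint 258, vial at 256). Lowering.

Request:
send_rows --commands "14 -0.08 0.02 0.7 0;14 0 0 0.7 0;14 0 0 0.7 0;14 0 0 0.7 0;14 0 0 0.7 0;14 0 0 0.7 0;14 0 0 0.4 0;14 0 0 0.3 0;14 0 0 0.2 0;14 0 0 0.2 0;14 0 0 0.1 0;14 0 0 0 0;14 0 0 0 0"

```text
t: 17.12
tcp_pos: [0.5142, -0.0442, 0.039]
tool_rot: [0.747, 0.665, 0.0, 0.0]
force: [-0.4, -0.1, 0.0]
finger_gap: 0.195
gripper_force: 29.6
```

Request:
send_rows --commands "14 0 0 0.05 0;14 0 0 0.05 0;14 0 0 0 0"

```text
t: 17.37
tcp_pos: [0.5141, -0.0442, 0.0368]
tool_rot: [0.747, 0.665, 0.0, 0.0]
force: [-0.5, -0.1, -0.8]
finger_gap: 0.198
gripper_force: 29.5
```

Request:
send_rows --commands "24 0 0 0 0;30 0 0 0 0;36 0 0 0 0;40 0 0 0 0;40 0 0 0 0;40 0 0 0 0"

```text
t: 17.87
tcp_pos: [0.514, -0.044, 0.0367]
tool_rot: [0.747, 0.665, 0.0, -0.0]
force: [-0.5, 0.1, -1.0]
finger_gap: 0.469
gripper_force: 0.9
```

Request:
send_rows --commands "40 0 0 -0.3 0;40 0 0 -0.8 0;40 0 0 -0.8 0;40 0 0 -0.8 0;40 0 0 -0.8 0;40 0 0 -0.8 0;40 0 0 -0.8 0;40 0 0 -0.8 0;40 0 0 0 0"

```text
t: 18.62
tcp_pos: [0.5176, -0.0451, 0.1586]
tool_rot: [0.747, 0.665, 0.003, 0.005]
force: [0.6, -0.2, 0.5]
finger_gap: 0.468
gripper_force: 0.0
```

```bash
python3 - <<'E'
from fr import *
st,M,a=tool();print(st['t'],st['tcp_pos'],a,st['finger_gap'])
s=snap('wrist','w5.png')
E
```

```text
18.6167 [ 0.5175683  -0.04508     0.15858153] 83.3952964458707 0.46847168586379084
```

View pics/w5.png

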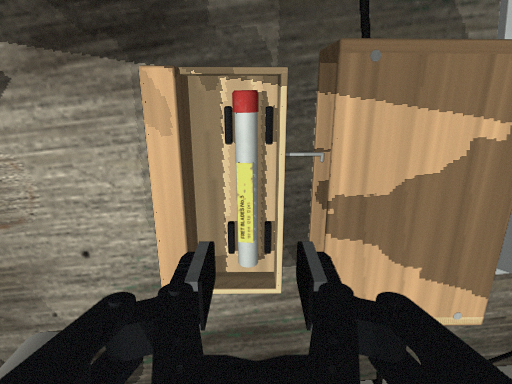

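The vial lies in the trough between both rib pairs. Next: turn back, close the fingers and move in front of the drawer.

Request:
send_rows --commands "40 0 0 0 -1;40 0 0 0 -1;40 0 0 0 -1;20 0 0 0 -1;0 0 0 0 -1;0 0 0 0 -1;0 0 0 0 -1;0 0 0 0 -1;0 0 0 0 -1;0 0 0 0 -1;0 0 0 0 -1;0 0 0 0 -1;0 0 0 0 -1;0 0 0 0 -1;0 0 0 0 -1;0 0 0 0 -1;0 0 0 0 -1;0 0 0 0 -1;0 0 0 0 -1;0 0 0 0 -1"

```text
t: 20.33
tcp_pos: [0.5142, -0.0442, 0.154]
tool_rot: [0.143, 0.99, 0.0, 0.0]
force: [0.1, 0.2, -0.2]
finger_gap: 0.001
gripper_force: 0.0
```

Request:
send_rows --commands "0 0 0 0 -1;0 0 0 0 -1;0 0 0 0 -0.5;0 0.8 0 0 0;0 0.8 0 0 0;0 0.8 0 0 0;0 0.8 0 0 0;0 0.8 0 0 0;0 0.8 0 0 0;0 0.8 0 0 0;0 0 0 0 0;0 0 0 0 0;0 0 0 0 0"

```text
t: 21.42
tcp_pos: [0.4045, -0.0318, 0.1547]
tool_rot: [0.058, 0.998, -0.0, 0.001]
force: [0.7, 0.2, -0.1]
finger_gap: 0.001
gripper_force: 0.0
```

```bash
python3 - <<'E'
from fr import *
st,M,a=tool();print(st['t'],st['q'].round(2),a,st['force'])
print('units',M.T@(np.array([.4045,-.031,.038])-st['tcp_pos'])/.02)
E
```

```text
21.4167 [-0.36  0.39  2.05  0.    0.69 -1.81] 173.37735600309543 [ 0.71177402  0.1871416  -0.07636501]
units [0.01656057 0.04338573 5.83707365]
```

Request:
send_rows --commands "0 0 0 0.8 0;0 0 0 0.8 0;0 0 0 0.8 0;0 0 0 0.8 0;0 0 0 0.8 0;0 0 0 0.8 0;0 0 0 0.6 0;0 0 0 0.44 0;0 0 0 0 0;0 0 0 0 0"

```text
t: 22.25
tcp_pos: [0.4039, -0.0316, 0.0373]
tool_rot: [0.058, 0.998, -0.0, 0.0]
force: [0.6, -0.4, -0.9]
finger_gap: 0.003
gripper_force: 0.0
```

Request:
send_rows --commands "0 -0.15 0 0 0;0 -0.15 0 0 0;0 -0.15 0 0 0;0 -0.15 0 0 0;0 -0.15 0 0 0;0 -0.15 0 0 0;0 -0.15 0 0 0;0 -0.15 0 0 0;0 -0.15 0 0 0;0 -0.15 0 0 0;0 -0.15 0 0 0;0 -0.15 0 0 0;0 0 0 0 0"

```text
t: 23.33
tcp_pos: [0.4386, -0.0353, 0.0378]
tool_rot: [0.058, 0.998, 0.0, -0.0]
force: [-0.6, -0.2, -0.6]
finger_gap: -0.002
gripper_force: 0.6
```

Request:
send_rows --commands "0 -0.1 0 0 0;0 -0.15 0 0 0;0 -0.15 0 0 0;0 -0.15 0 0 0;0 -0.15 0 0 0;0 -0.15 0 0 0;0 -0.15 0 0 0;0 -0.15 0 0 0;0 -0.15 0 0 0;0 -0.15 0 0 0;0 -0.15 0 0 0;0 -0.15 0 0 0;0 -0.15 0 0 0;0 -0.15 0 0 0;0 -0.15 0 0 0;0 -0.15 0 0 0;0 -0.15 0 0 0;0 -0.15 0 0 0;0 -0.15 0 0 0;0 -0.15 0 0 0"

```text
t: 25.0
tcp_pos: [0.4971, -0.042, 0.0378]
tool_rot: [0.058, 0.998, 0.0, -0.0]
force: [-4.0, 1.7, -1.3]
finger_gap: -0.0
gripper_force: 2.2
```

Request:
send_rows --commands "0 -0.15 0 0 0;0 -0.15 0 0 0;0 -0.15 0 0 0;0 -0.15 0 0 0;0 -0.15 0 0 0;0 -0.15 0 0 0;0 -0.15 0 0 0;0 -0.15 0 0 0;0 -0.12 0 0 0;0 -0.1 0 0 0"

```text
t: 25.83
tcp_pos: [0.5253, -0.0453, 0.0378]
tool_rot: [0.058, 0.998, 0.0, -0.0]
force: [-5.5, 2.0, 0.1]
finger_gap: -0.005
gripper_force: 2.4
```

Request:
send_rows --commands "0 -0.08 0 0 0;0 -0.08 0 0 0;0 -0.08 0 0 0;0 -0.08 0 0 0;0 -0.08 0 0 0;0 -0.08 0 0 0;0 -0.08 0 0 0"

```text
t: 26.42
tcp_pos: [0.5362, -0.0466, 0.0378]
tool_rot: [0.058, 0.998, 0.0, -0.001]
force: [-4.0, 2.7, -1.1]
finger_gap: 0.001
gripper_force: 2.5
```

Request:
send_rows --commands "0 -0.08 0 0 0"

```text
t: 26.5
tcp_pos: [0.5378, -0.0467, 0.0379]
tool_rot: [0.058, 0.998, 0.0, -0.001]
force: [-4.9, 2.5, -0.9]
finger_gap: 0.001
gripper_force: 2.5
```

Request:
send_rows --commands "0 -0.06 0 0 0"

```text
t: 26.58
tcp_pos: [0.5391, -0.0469, 0.0379]
tool_rot: [0.058, 0.998, 0.0, -0.0]
force: [-4.9, 3.2, -0.1]
finger_gap: 0.004
gripper_force: 2.5
```

Request:
send_rows --commands "0 -0.06 0 0 0"

```text
t: 26.67
tcp_pos: [0.5402, -0.047, 0.0378]
tool_rot: [0.058, 0.998, 0.0, -0.0]
force: [-4.9, 1.5, -1.2]
finger_gap: 0.001
gripper_force: 2.5
```

Request:
send_rows --commands "0 -0.06 0 0 0"

```text
t: 26.75
tcp_pos: [0.5414, -0.0472, 0.0379]
tool_rot: [0.058, 0.998, 0.0, -0.0]
force: [-4.1, 2.2, -0.5]
finger_gap: -0.003
gripper_force: 2.5
```

Request:
send_rows --commands "0 -0.06 0 0 0"

```text
t: 26.83
tcp_pos: [0.5425, -0.0473, 0.0378]
tool_rot: [0.058, 0.998, 0.0, -0.001]
force: [-4.7, 2.0, -2.4]
finger_gap: -0.003
gripper_force: 2.5
```

Request:
send_rows --commands "0 -0.06 0 0 0"

```text
t: 26.92
tcp_pos: [0.5437, -0.0474, 0.0378]
tool_rot: [0.058, 0.998, 0.0, -0.001]
force: [-5.5, 2.3, -0.5]
finger_gap: 0.0
gripper_force: 2.6
```

Request:
send_rows --commands "0 -0.06 0 0 0"

```text
t: 27.0
tcp_pos: [0.5449, -0.0476, 0.0379]
tool_rot: [0.058, 0.998, 0.0, -0.001]
force: [-5.2, 2.6, -0.9]
finger_gap: -0.001
gripper_force: 2.6
```

Request:
send_rows --commands "0 -0.06 0 0 0"

```text
t: 27.08
tcp_pos: [0.5461, -0.0477, 0.0378]
tool_rot: [0.058, 0.998, 0.0, -0.001]
force: [-4.9, 2.9, 0.1]
finger_gap: 0.002
gripper_force: 2.6
```

Request:
send_rows --commands "0 -0.06 0 0 0"

```text
t: 27.17
tcp_pos: [0.5473, -0.0478, 0.0378]
tool_rot: [0.058, 0.998, 0.0, -0.001]
force: [-4.7, 2.0, -0.4]
finger_gap: 0.002
gripper_force: 2.6
```

Request:
send_rows --commands "0 -0.06 0 0 0"

```text
t: 27.25
tcp_pos: [0.5484, -0.048, 0.0379]
tool_rot: [0.058, 0.998, 0.0, -0.001]
force: [-4.3, 1.8, -0.3]
finger_gap: 0.002
gripper_force: 2.6
```

Request:
send_rows --commands "0 -0.06 0 0 0"

```text
t: 27.33
tcp_pos: [0.5496, -0.0481, 0.0378]
tool_rot: [0.058, 0.998, 0.0, -0.001]
force: [-6.2, 2.3, 0.2]
finger_gap: 0.002
gripper_force: 2.9
```

Request:
send_rows --commands "0 -0.05 0 0 0"

```text
t: 27.42
tcp_pos: [0.5505, -0.0482, 0.0378]
tool_rot: [0.058, 0.998, 0.0, -0.001]
force: [-5.9, 2.4, 0.2]
finger_gap: -0.002
gripper_force: 2.8
```

Request:
send_rows --commands "0 -0.05 0 0 0"

```text
t: 27.5
tcp_pos: [0.5514, -0.0483, 0.0378]
tool_rot: [0.058, 0.998, 0.0, -0.001]
force: [-5.9, 2.5, -0.5]
finger_gap: 0.003
gripper_force: 2.8
```

Request:
send_rows --commands "0 -0.05 0 0 0"

```text
t: 27.58
tcp_pos: [0.5523, -0.0484, 0.0379]
tool_rot: [0.058, 0.998, 0.0, -0.001]
force: [-6.2, 2.5, 1.3]
finger_gap: -0.001
gripper_force: 2.9
```

Request:
send_rows --commands "0 -0.05 0 0 0"

```text
t: 27.67
tcp_pos: [0.5531, -0.0485, 0.0378]
tool_rot: [0.058, 0.998, 0.0, -0.001]
force: [-6.8, 2.2, 1.3]
finger_gap: -0.004
gripper_force: 3.6
```

Request:
send_rows --commands "0 -0.05 0 0 0"

```text
t: 27.75
tcp_pos: [0.5531, -0.0485, 0.0378]
tool_rot: [0.057, 0.998, 0.0, -0.002]
force: [-9.8, 1.6, 2.8]
finger_gap: -0.005
gripper_force: 4.7
```

Request:
send_rows --commands "0 -0.05 0 0 0"

```text
t: 27.83
tcp_pos: [0.5531, -0.0485, 0.0378]
tool_rot: [0.057, 0.998, 0.0, -0.003]
force: [-11.8, 1.1, 4.7]
finger_gap: 0.0
gripper_force: 5.5
```

Stop felt at 12 N. Letting go smoothly, then backing away.

Request:
send_rows --commands "0 0 0 0 0;0 0.3 0 0 0;0 0.5 0 0 0;0 0.7 0 0 0;0 1 0 0 0;0 1 0 0 0;0 1 0 0 0;0 1 0 0 0;0 1 0 0 0;0 1 0 -0.4 0;0 0.5 0 -1 0;0 0 0 -1 0;0 0 0 -1 0;0 0 0 -1 0;0 0 0 -1 0;0 0 0 -1 0"

```text
t: 29.17
tcp_pos: [0.4006, -0.0322, 0.1681]
tool_rot: [0.058, 0.998, -0.001, 0.004]
force: [0.6, -0.8, 0.5]
finger_gap: 0.001
gripper_force: 0.0
```

Request:
send_rows --commands "0 0 0 -1 0;0 0 0 -0.5 0;0 0 0 0 0;0 0 0 0 0;0 0 0 0 0;0 0 0 0 0;0 0 0 0 0;0 0 0 0 0;0 0 0 0 0;0 0 0 0 0;0 0 0 0 0;0 0 0 0 0;0 0 0 0 0;0 0 0 0 0;0 0 0 0 0;0 0 0 0 0;0 0 0 0 0;0 0 0 0 0;0 0 0 0 0;0 0 0 0 0"

```text
t: 30.83
tcp_pos: [0.397, -0.0306, 0.1959]
tool_rot: [0.058, 0.998, -0.0, 0.0]
force: [1.1, 0.7, -0.3]
finger_gap: -0.003
gripper_force: 0.0
```

```bash
python3 - <<'E'
from fr import *
st,M,a=tool();print(st['t'],st['tcp_pos'],a,st['force'])
snap('wrist','w6.png');s=snap('top');p=s['pixels'][95:235,180:390]
cv2.imwrite('pics/t4.png',np.hstack([cv2.resize(cv2.cvtColor(p,cv2.COLOR_RGB2BGR),(400,267)),cv2.resize(cv2.imread('pics/w6.png'),(356,267))]))
E
```

```text
30.8333 [ 0.39701755 -0.03057588  0.19591792] 173.3885774706021 [ 1.1479057   0.73370938 -0.2813118 ]
```

View pics/t4.png

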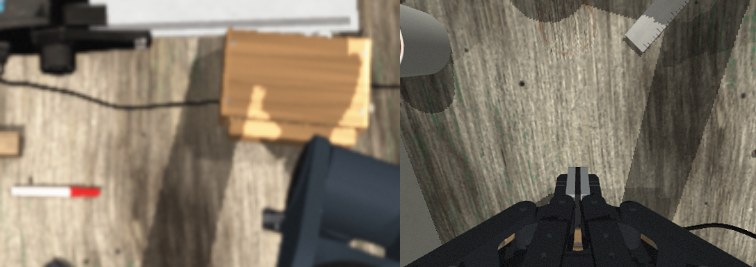

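The top view shows the drawer back at its shut position, with the front strip at (230–370, 130). The marker and block haven't moved, and the arm is clear of everything. Signing off.

```bash
python3 -c "
from station import sign_off
print(sign_off())"
```

```text
the job is handed in; nothing more can be done
None
```

The job is handed in: the drawer sprang open on the first press, the vial was laid in its trough between the ribs, and the drawer was pressed shut again (about 12 N at the stop) and stayed shut; the vial was last seen in the trough before closing, and the arm is clear.

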